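Clip in a photometer filter cartridge and prove it with a pull

ROBOT

A 6-joint arm with a two-finger parallel gripper is mounted at the origin on the work surface. World frame = base frame: x ahead of the robot, y to its left, z up, the work surface at z = 0. Lengths are in m, angles in rad, forces in N, time in s.
With the tool pointing down it reaches from about 0.3 to 0.825 m from the base axis. Payload 5.4 kg.
Tool frame: the origin (TCP) lies between the finger pads, 19 mm behind the fingertips; this is the grasp point; z points along the fingers, y is the line along which they close (so a half turn about z gives the same grasp; the last joint's range is limited). The gripper opens to 92 mm and grips with 3 to 60 N. Pads are 20 mm wide; open, the fingers measure 128 mm over their backs; the gripper's body (75 mm by 189 mm) begins 69 mm behind the grasp point.
Start: joints at [-1.405, 0.158, 1.597, -0, 1.386, -0.21], TCP at [0.211, -0.535, 0.233] pointing down, gripper open.
Joint ranges: [-2.91, 2.91], [-0.94, 2.29], [0.18, 2.7], [-1.29, 4.43], [0.17, 2.64], [-3, 3]. Speed limits (rad/s): [2.57, 2.57, 3.14, 3.14, 3.14, 3.14].

INTERFACE

Orientations are given as a rotation vector (axis times angle).
In Python, from workcell import bot gives the robot as it stands. Calls block until the motion is done:
- bot.goto(position, orientation): joint-space move of the TCP to a pose.
- bot.line_to(position, rot=None, max_speed=0.15): straight line of the TCP; rot=None keeps the orientation; max_speed is the mean speed in m/s.
- bot.set_joints(angles): joint-space move.
- bot.set_gripper(opening, newtons=None): opening from 0.0 (shut) to 1.0 (fully open); newtons is the grip in N (None keeps the last); returns when the fingers have stopped.
- bot.hold(seconds).
- bot.inverse_kinematics(position, orientation): joint angles nearest the present ones, or None.
- bot.read_camera(name): name is "scene" or "side" or "wrist"; returns a dict with "pixels" (420x560x3 uint8, blue, green, red), "fx", "fy", "cx", "cy" (pixels), "R" (3x3) and "t" (3): a world point X has camera coordinates R X + t. Camera axes: x right, y down, z forward; pixel columns grow to the right and rows downward; lengths in m; the calibration is good to about 2 mm. A picture is of the moment at which its call begins. There is no depth.
A pose or a line that the arm cannot do raises bot.MotionError and nothing moves.
- bot.job_done(): hands the job in; it is judged then, once.
Readings, each from a call of its own:
- bot.current_clock(): time.
- bot.current_joints(): joint angles.
- bot.current_joint_vel(): joint speeds.
- bot.current_effort(): joint torques, N m.
- bot.current_ee_pos(): TCP position.
- bot.current_tool_rot(): TCP orientation.
- bot.current_contact_force(): force on the tool from outside, world axes, zero at the start.
- bot.current_ft_torque(): the same for the moment, N m.
- bot.current_opening(): opening from 0.0 (shut) to 1.0 (fully open).
- bot.current_grip_force(): force on a finger pad.
Only numpy, scipy, OpenCV 4.12 (cv2) and the standard library are available. Lean on these libraries where they do the work, as an engineer would, in place of code of your own. Each camera call takes 0.05 s, during which the arm holds its last target. There are 200 camera calls.

TASK

Take the filter cartridge (the plug with the flat fin) out of the rack and press it straight down into the socket of the photometer until it clicks and its flange is fully home, pressing with no more than 25 newtons. Then prove that the catch holds: keep hold of the fin and pull straight up with rising force until the pull is about 15 newtons, never more than 20, hold that pull for about half a second, then ease off and let go, leaving the cartridge clipped in, flange down on the deck. Leave the other plug, the beaker, the jar and the bottle where they stand.

Things in the scene. Friction and masses are not known exactly. Their poses are not given: they have to be found in the camera images.
- cartridge: Filter cartridge, 0.08 to 0.17 kg, 71 mm tall: round steel plug, black flange, flat black fin. Origin at the centre of its foot, z up its axis. From the foot: nose widening 12 to 22 mm dia. over 14 mm, head 22 dia. to z 17, groove 16 dia. to z 33, shank 22 dia. to z 37, flange 34 dia. to z 41, fin to z 71: 12 thick (own x), 30 long (own y). Starts upright in the rack.
- cartridge_seat (a point): Centre of the underside of the cartridge's flange (37 mm above its foot), axes as the cartridge's. It lies at socket_mouth when the cartridge is fully home.
- cartridge_grip (a point): Point on the cartridge's axis in the fin, 60 mm above its foot (23 mm above the flange's underside): a good TCP height to grip the fin, fingertips just clear of the flange.
- socket_mouth (a point): Centre of the socket's mouth, deck top, 80 mm above the bench, z up. Bore 23.6 mm dia., 3 mm chamfer, through the 30 mm deck. Two sprung rollers stick into the bore 9 to 16 mm below the mouth (differs each time). Pressing meets them with the flange 22 to 13 mm above the deck; force rises to 5-12 N, eases, they snap into the groove 1-8 mm before the flange lands, then it climbs again.
- deck (a joint): Up and down travel of the photometer's deck on its stiff spring mount, m: 0 at rest, negative down, 8 N per mm. Pressing a cartridge that is home with 25 N sinks it 3.1 mm, 12 N: 1.5 mm. Too small to read well from the noisy value: feel the force at the wrist.
- catch (a joint): Up and down travel of the catch that carries the rollers, on its own stiff spring inside the photometer, m: 0 at rest, positive up, 12 N per mm. A clipped-in cartridge has 1 to 8 mm of free play upward (differs each time); then the catch takes the pull: 15 N lifts it 1.25 mm, 20 N 1.7 mm, and it holds well beyond. Not clipped in, the cartridge lifts out at under 6 N. Feel the force at the wrist.
- photometer: White bench photometer fixed on the bench, 200 mm along its x, 240 mm along its y, housing top 74 mm high, display and four grey keys on its +y half. Origin at the centre of its underside. The 82 mm square aluminium deck with the socket is centred 36 mm to -y of its centre, deck top 80 mm high (6 mm above the housing).
- rack: White plastic rack fixed on the bench, 70 mm along x, 200 mm along y, 44 mm high, origin at the centre of its underside, three round 24.6 mm holes through it at y = -62, 0 and 62 mm. The cartridge and the blank plug stand in the outer holes, either way round, flanges on its top; the middle hole is empty.
- blank_plug: Blank plug, to be left alone: plain steel plug 20 mm diameter with a 34 mm flange and a low round black knob of 22 mm diameter, 57 mm tall; origin at its foot. Stands in the rack, 124 mm from the cartridge.
- beaker: Empty glass beaker, 72 mm diameter, 95 mm tall, origin at its foot. To be left alone.
- white_jar: White plastic jar with a white cap, 60 mm diameter, 85 mm tall, origin at its foot. To be left alone.
- reagent_bottle: White plastic bottle with a blue cap, 54 mm diameter, 125 mm tall, origin at its foot. To be left alone.
There are look-alikes about, which are no part of the job. What is shaped like the cartridge but orange or yellow is not meant.

How it is judged:
By the outcome, as a careful person would: the job done as asked, in the order asked, and still so for the second after the job is handed in, with the robot touching nothing.
It also fails if it takes over 67 s, if anything falls off the work surface, if the arm or the gripper's body presses on something with over 40 N, if the wrist force passes 120 N, or if a joint passes its speed limit or range.

## Working session

There is one attempt and no reset: what is moved stays moved. The work goes in short steps, each a Python script; the robot and the scene stay as the last script left them, time stands still between calls to the robot, and variables do not carry over. Pictures are saved under pics/ and viewed, at most 10 in all, crops included, and the job is handed in when it is done.

```bash
ls; mkdir -p pics; python3 - <<'E'
from workcell import bot
import cv2,pickle
for n in ("scene","side","wrist"):
    c=bot.read_camera(n); cv2.imwrite(f"pics/{n}0.png",c["pixels"]); pickle.dump(c,open(f"pics/{n}0.pkl","wb"))
    print(n,c["fx"],c["cx"],c["cy"],(-c["R"].T@c["t"]).round(3))
print(bot.current_clock(),bot.current_tool_rot(),bot.current_contact_force())
E
```

```text
pics
scene 443.389701851583 281.3752268244868 210.63450234288672 [ 0.945 -0.495  0.76 ]
side 505.3822630030228 277.28063061715665 209.35629664699346 [0.471 0.655 0.878]
wrist 302.49154783522636 281.145125609876 209.71505219033907 [ 0.273 -0.511  0.385]
0.15 [-3.08493043e+00 -5.86617431e-01 -4.93033226e-07] [0.22695787 0.29412581 0.28907015]
```

View pics/scene0.png

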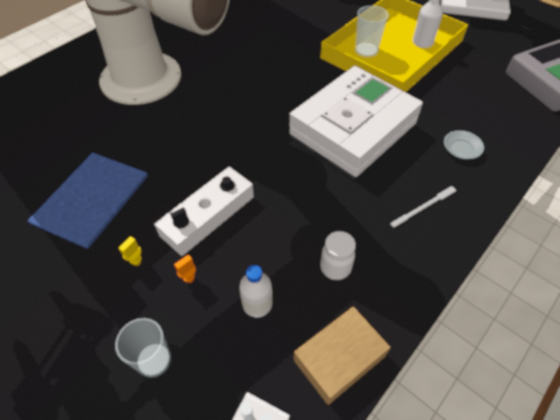

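View pics/side0.png

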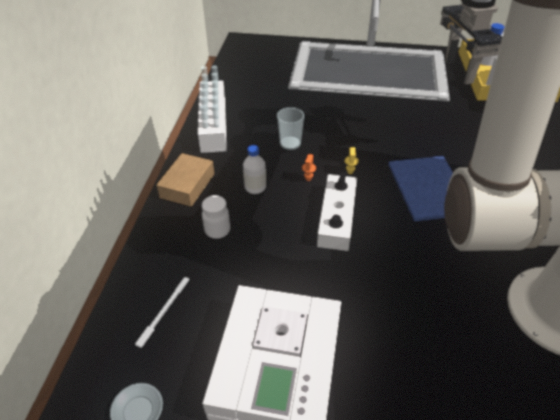

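The scene view shows the rack with a finned plug at (180,217) and a low round knob at (227,183), the empty hole at (204,203), the socket at (347,113), and orange (185,268) and yellow (131,250) look-alikes. In the side view the finned plug is at (341,182), the knob at (336,221) and the socket at (282,329). The cartridge is the black finned plug in the rack at scene (180,217). The orange and yellow ones are decoys. I'll confirm this in one enlarged crop.

```bash
cat > h.py <<'E'
import numpy as np,cv2,pickle
def load(n): return pickle.load(open(f"pics/{n}.pkl","rb"))
def P(c):
    K=np.array([[c["fx"],0,c["cx"]],[0,c["fy"],c["cy"]],[0,0,1]]); return K@np.c_[c["R"],c["t"]]
def proj(c,X): x=P(c)@np.r_[X,1]; return x[:2]/x[2]
def tri(c1,p1,c2,p2):
    X=cv2.triangulatePoints(P(c1),P(c2),np.float64(p1).reshape(2,1),np.float64(p2).reshape(2,1)).ravel(); return X[:3]/X[3]
def onplane(c,p,z):
    d=c["R"].T@np.array([(p[0]-c["cx"])/c["fx"],(p[1]-c["cy"])/c["fy"],1]); o=-c["R"].T@c["t"]; return o+d*(z-o[2])/d[2]
E
python3 - <<'E'
from h import *
a,b=load("scene0"),load("side0")
for n,p,q in (("cart",(180,217),(341,182)),("blank",(227,183),(336,221)),("hole",(204,203),(339,205)),("socket",(347,113),(282,329)),):
    print(n,tri(a,p,b,q).round(4))
A=cv2.resize(a["pixels"][155:285,110:260],None,fx=4,fy=4,interpolation=2)[:,:600][:520]
B=cv2.resize(b["pixels"][140:270,300:350],None,fx=4,fy=4,interpolation=2)
cv2.imwrite("pics/crop1.png",np.hstack([A,B]))
E
```

```text
cart [ 0.4703 -0.2571  0.0575]
blank [ 0.4724 -0.1336  0.0499]
hole [ 0.469 -0.196  0.04 ]
socket [0.5481 0.1745 0.0773]
```

View pics/crop1.png

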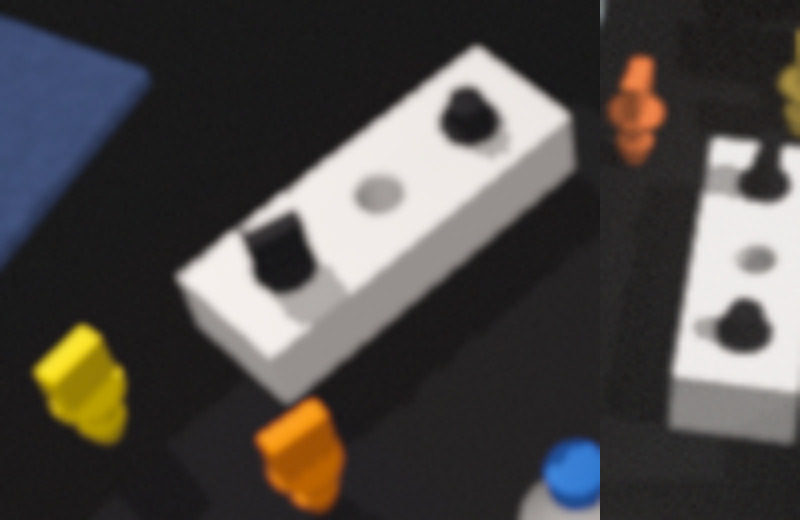

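The crop confirms it: the black finned plug at scene (180,217) is the cartridge, and the other rack plug has a round knob. Next I'll take wrist views over the rack and the socket.

```bash
python3 - <<'E'
from workcell import bot
import cv2,pickle,numpy as np
from h import *
r=[np.pi,0,0]
ims=[]
for n,(x,y,z) in dict(s1=(.48,.15,.2),s2=(.48,.20,.2),c1=(.40,-.23,.17),c2=(.40,-.285,.17)).items():
    bot.goto([x,y,z],r); bot.hold(.2)
    c=bot.read_camera("wrist"); pickle.dump(c,open(f"pics/{n}.pkl","wb"))
    t=[.4703,-.2571,.075] if n[0]=="c" else [.5481,.1745,.08]
    p=proj(c,t); print(n,p.round(1),(-c["R"].T@c["t"]).round(4),c["R"][2].round(3),bot.current_clock())
    u,v=np.clip(p.astype(int),70,[489,349]); ims.append(cv2.resize(c["pixels"][v-70:v+70,u-70:u+70],(300,300),interpolation=2)); print("crop org",u-70,v-70)
print(bot.current_contact_force(),bot.current_joints().round(2))
cv2.imwrite("pics/w.png",np.vstack([np.hstack(ims[:2]),np.hstack(ims[2:])]))
E
```

```text
s1 [252.1 133.9] [0.5468 0.1492 0.3521] [-0.238 -0.    -0.971] 3.0083
crop org 182 63
s2 [308.9 133.8] [0.5467 0.1988 0.3521] [-0.238 -0.    -0.971] 3.575
crop org 238 63
c1 [315.7 131.3] [ 0.467  -0.2297  0.3222] [-0.238 -0.001 -0.971] 5.4333
crop org 245 61
c2 [246.7 130.6] [ 0.4667 -0.2845  0.3219] [-0.239  0.    -0.971] 6.0167
crop org 176 60
[ 1.0202056  -0.17873848 -0.56116528] [-0.86 -0.    1.9   0.    1.25  0.71]
```

View pics/w.png

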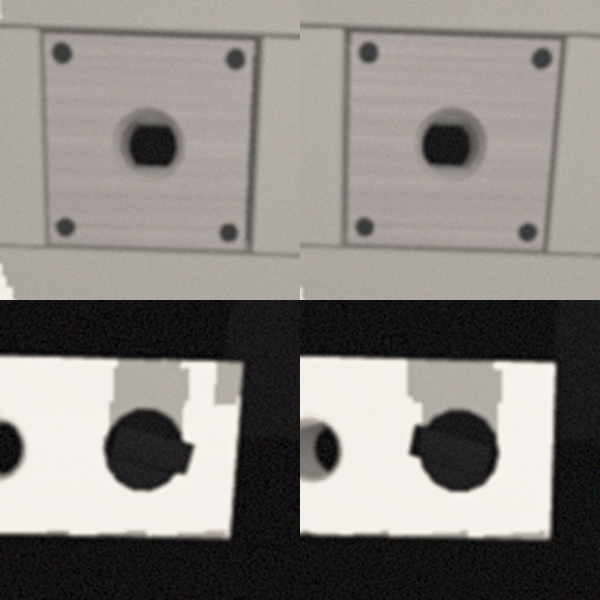

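Top row: the deck and its socket at crop centre (148,148) and (455,148), with corner screws around it. Bottom row: the cartridge's flange disc, with the fin turned about 15° from world y. I'll measure both finely and enhance the fin.

```bash
python3 - <<'E'
from h import *
S={}
for n,org,guess in (("s1",(182,63),[(62,52),(235,58),(65,227),(228,232)]),("s2",(238,63),[(68,52),(241,58),(65,227),(228,232)])):
    c=load(n); g=255-cv2.cvtColor(c["pixels"],cv2.COLOR_BGR2GRAY).astype(float); pts=[]
    for u,v in guess:
        u=org[0]+u*140/300; v=org[1]+v*140/300
        for _ in range(3):
            u0,v0=int(round(u)),int(round(v)); w=g[v0-6:v0+7,u0-6:u0+7]; w=np.clip(w-np.median(w)-25,0,None)
            yy,xx=np.mgrid[-6:7,-6:7]; u,v=u0+(w*xx).sum()/w.sum(),v0+(w*yy).sum()/w.sum()
        pts.append((u,v))
    S[n]=pts
a,b=load("s1"),load("s2")
X=np.array([tri(a,p,b,q) for p,q in zip(S["s1"],S["s2"])]); print(X.round(4),X.mean(0).round(4))
sd=load("side0"); sc=load("scene0")
for n in S:
    Y=np.array([onplane(load(n),p,.08)for p in S[n]]); print("plane.08",n,Y.mean(0).round(4),np.linalg.norm(Y[0]-Y[1]).round(4),np.degrees(np.arctan2(*(Y[0]-Y[1])[[0,1]])).round(2),np.degrees(np.arctan2(*(Y[2]-Y[3])[[0,1]])).round(2))
print("proj in side,scene",proj(sd,X.mean(0)),proj(sc,X.mean(0)))
ims=[]
for n,org in (("c1",(245,61)),("c2",(176,60))):
    c=load(n); g=cv2.cvtColor(c["pixels"],cv2.COLOR_BGR2GRAY)
    m=np.zeros_like(g); m[org[1]+40:org[1]+100,org[0]+45:org[0]+98]=1
    ctr=(org[0]+(145 if n=="c1" else 158)*140/300,org[1]+150*140/300)
    k=cv2.getRectSubPix(g,(60,60),ctr); k=cv2.resize(k,(390,390),interpolation=cv2.INTER_CUBIC)
    k=np.clip((k.astype(float)-15)*5,0,255).astype(np.uint8); ims.append(k); print(n,ctr, "px=ctr-29.5+ (u+.5)/6.5-.5")
cv2.imwrite("pics/fin.png",np.hstack(ims))
E
```

```text
[[0.5861 0.2084 0.0812]
 [0.5839 0.1404 0.081 ]
 [0.5181 0.2107 0.0815]
 [0.5158 0.1427 0.0813]] [0.551  0.1756 0.0812]
plane.08 s1 [0.551  0.1757 0.08  ] 0.0684 1.92 1.99
plane.08 s2 [0.551  0.1755 0.08  ] 0.0683 1.9 1.88
proj in side,scene [279.64396613 328.32702385] [347.84017244 111.77365951]
c1 (312.6666666666667, 131.0) px=ctr-29.5+ (u+.5)/6.5-.5
c2 (249.73333333333335, 130.0) px=ctr-29.5+ (u+.5)/6.5-.5
```

View pics/fin.png

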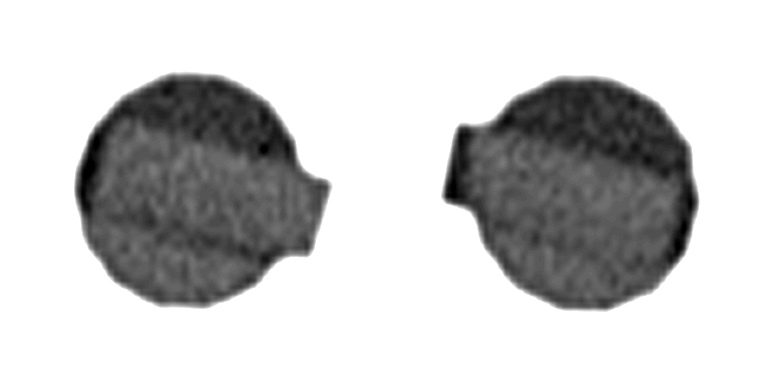

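The lighter band in each crop is the fin top. Its corners are c1 right (330,184)/(308,255) and c2 left (462,126)/(445,200). The flange disc is centred near (193,188) and (581,193). I'll compute position and yaw.

```bash
python3 - <<'E'
from h import *
T={"c1":np.array((312.6667,131.)),"c2":np.array((249.7333,130.))}
f=lambda n,u,v: T[n]-29.5+(np.array([u-(390 if n=="c2" else 0),v])+.5)/6.5-.5
fin={"c1":[(112,120),(98,203),(330,184),(308,255)],"c2":[(462,126),(445,200),(690,178),(672,250)]}
for n in fin:
    X=np.array([onplane(load(n),f(n,*p),.078) for p in fin[n]])
    print(n,X[:,:2].round(4).tolist(),"ctr",X.mean(0).round(4),"end1",np.degrees(np.arctan2(*(X[0]-X[1])[[1,0]])).round(1),"end2",np.degrees(np.arctan2(*(X[2]-X[3])[[1,0]])).round(1),
     "long",np.degrees(np.arctan2(*(X[0]-X[2])[[0,1]])).round(1),np.degrees(np.arctan2(*(X[1]-X[3])[[0,1]])).round(1))
E=[]
for n,xl in (("c1",lambda p:p[:,0]<T["c1"][0]+9),("c2",lambda p:p[:,0]>T["c2"][0]-10)):
    c=load(n); g=cv2.cvtColor(c["pixels"],cv2.COLOR_BGR2GRAY); k=cv2.resize(g,None,fx=4,fy=4,interpolation=1)
    cs,_=cv2.findContours((k<90).astype(np.uint8),cv2.RETR_LIST,cv2.CHAIN_APPROX_NONE)
    cs=[(q.reshape(-1,2)+.5)/4-.5 for q in cs]
    q=min((q for q in cs if len(q)>150),key=lambda q:np.linalg.norm((q.min(0)+q.max(0))/2-T[n]))
    q=q[xl(q)]; W=np.array([onplane(c,p,.0475)[:2] for p in q])
    A=np.c_[2*W,np.ones(len(W))]; s=np.linalg.lstsq(A,(W**2).sum(1),rcond=None)[0]
    ctr=s[:2]; R=np.sqrt(s[2]+ctr@ctr); print("flange",n,ctr.round(4),R.round(4)); E.append(proj(c,[*ctr,.0475]))
print("tri",tri(load("c1"),E[0],load("c2"),E[1]).round(4))
E
```

```text
c1 [[0.479, -0.2443], [0.4694, -0.2428], [0.4717, -0.2706], [0.4634, -0.2683]] ctr [ 0.4709 -0.2565  0.078 ] end1 -9.0 end2 -15.5 long 15.6 13.3
c2 [[0.4786, -0.2454], [0.47, -0.2431], [0.4726, -0.2725], [0.4642, -0.2703]] ctr [ 0.4714 -0.2578  0.078 ] end1 -15.5 end2 -15.1 long 12.4 12.0
flange c1 [ 0.4713 -0.2568] 0.0158
flange c2 [ 0.4713 -0.2567] 0.0158
tri [ 0.4713 -0.2567  0.048 ]
```

```bash
python3 - <<'E'
from workcell import bot
from h import *
for p in [(309,180),(351,170)]: print("decoy",onplane(load("side0"),p,.02).round(3))
t=np.radians(90-14.2); r=np.pi*np.array([np.cos(t/2),np.sin(t/2),0]); np.save("r.npy",r)
c=np.array([.4713,-.2568])
bot.set_gripper(.48)
bot.goto([*c,.16],r); print(bot.current_joints().round(2),bot.current_clock()); 
bot.line_to([*c,.085],max_speed=.1); bot.line_to([*c,.0675],max_speed=.04)
print("F",bot.current_contact_force().round(2),bot.current_ee_pos().round(4))
bot.set_gripper(0.,60); bot.hold(.2)
print("open mm",bot.current_opening()*92,bot.current_grip_force(),"F",bot.current_contact_force().round(2),bot.current_ft_torque().round(2),bot.current_ee_pos().round(4),bot.current_clock())
E
```

```text
decoy [ 0.55  -0.295  0.02 ]
decoy [ 0.447 -0.349  0.02 ]
[-0.72  0.13  1.78 -0.    1.23 -0.48] 7.9333
F [0.55 0.66 0.05] [ 0.4712 -0.2567  0.0673]
open mm 11.828263218955339 60.00049531459808 F [-0.23  0.04  0.12] [-0.02  0.01 -0.04] [ 0.4713 -0.2569  0.0676] 10.2
```

```bash
python3 - <<'E'
from workcell import bot
from h import *
r=np.load("r.npy"); c=[.4713,-.2568]; s=[.5510,.1756]
bot.line_to([*c,.12],max_speed=.08); print("lift F",bot.current_contact_force().round(2)); bot.line_to([*c,.19],max_speed=.15)
bot.goto([*s,.19],r); bot.line_to([*s,.152],max_speed=.1); bot.hold(.3)
F=np.mean([bot.current_contact_force() for _ in range(10)],0); np.save("F0.npy",F)
print("F0",F.round(2),bot.current_ee_pos().round(4),bot.current_opening()*92,bot.current_clock())
for n in("scene","side"):
    k=bot.read_camera(n); u,v=proj(k,[*s,.09]).astype(int); im=cv2.resize(k["pixels"][v-40:v+40,u-50:u+50],(400,320),interpolation=2)
    A=im if n=="scene" else np.hstack([A,im])
cv2.imwrite("pics/pre.png",A)
E
```

```text
lift F [-0.13  0.36 -1.49]
F0 [-0.3   0.77 -1.78] [0.5514 0.1757 0.1527] 11.427350108980864 14.075
```

View pics/pre.png

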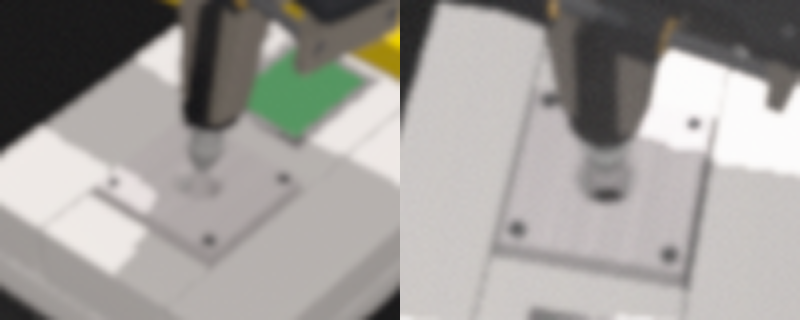

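The cartridge is held upright over the bore in both views: nose at crop (203,165) and (605,195), mouth directly beneath. Now a guarded insertion with lateral force trimming.

```bash
cat >> h.py <<'E'
def force(bot,F0,n=6): return np.mean([bot.current_contact_force() for _ in range(n)],0)-F0
E
python3 - <<'E'
from workcell import bot
from h import *
F0=np.load("F0.npy"); xy=np.array([.5510,.1756]); z=.142
bot.line_to([*xy,z],max_speed=.05)
while z>.1255:
    z-=.0015; bot.line_to([*xy,z],max_speed=.03); f=force(bot,F0)
    print(round(z,4),f.round(1),bot.current_ee_pos().round(4),round(bot.current_clock(),2))
    if f[2]>6: print("stop"); break
    if np.hypot(*f[:2])>2: xy=xy+np.clip(f[:2]*.0001,-.0005,.0005)
np.save("xy.npy",xy); print(xy)
E
```

```text
0.1405 [ 0.8 -1.9  0.3] [0.551  0.1756 0.1405] 14.78
0.139 [-0.8 -1.1  0.2] [0.551  0.1754 0.1389] 15.03
0.1375 [-0.3 -0.6  0.7] [0.551  0.1754 0.1374] 15.28
0.136 [ 0.4 -0.2 -0.1] [0.551  0.1754 0.1358] 15.53
0.1345 [ 0.6 -1.3  0.2] [0.551  0.1754 0.1343] 15.78
0.133 [ 0.1 -0.1 -0.2] [0.551  0.1754 0.1329] 16.02
0.1315 [ 0.9 -1.7  0.4] [0.551  0.1754 0.1314] 16.27
0.13 [ 0.4 -1.6  0.7] [0.551  0.1754 0.1298] 16.52
0.1285 [ 0.5 -0.6  1. ] [0.551  0.1754 0.1284] 16.77
0.127 [ 0.3 -0.7 -0.2] [0.551  0.1754 0.1269] 17.02
0.1255 [0.5 0.2 0.5] [0.551  0.1754 0.1253] 17.27
[0.55108162 0.17540752]
```

```bash
python3 - <<'E'
from workcell import bot
from h import *
F0=np.load("F0.npy"); xy=np.load("xy.npy"); z=.1255
while z>.098:
    z-=.00075 if z>.108 else (.0005 if z>.1045 else .00025); bot.line_to([*xy,z],max_speed=.03); f=force(bot,F0,4)
    print(round(z,5),f.round(1),bot.current_ee_pos()[2].round(4))
    if f[2]>(16 if z<.1055 else 18): print("stop"); break
    if np.hypot(*f[:2])>2: xy=xy+np.clip(f[:2]*.00005,-.0003,.0003)
np.save("xy.npy",xy); print(xy,z,bot.current_clock(),bot.current_opening()*92)
E
```

```text
0.12475 [-0.8 -0.7  0.4] 0.1247
0.124 [-0.2 -1.   1.4] 0.1241
0.12325 [-0.8 -0.2  3.5] 0.1234
0.1225 [-0.9 -0.8  4.1] 0.1227
0.12175 [ 0.  -0.8  5.6] 0.122
0.121 [ 0.6 -1.5  5.2] 0.1213
0.12025 [-0.6 -0.9  7. ] 0.1206
0.1195 [-0.1  0.3  7.6] 0.1199
0.11875 [-0.2 -0.3  7.4] 0.1193
0.118 [-0.6 -1.2  7.3] 0.1186
0.11725 [ 0.4 -0.7  5.4] 0.1175
0.1165 [-0.5 -0.   5.6] 0.1164
0.11575 [-0.1 -0.   5. ] 0.1155
0.115 [ 0.2 -0.6  4.1] 0.1147
0.11425 [0.4 0.2 4.2] 0.1139
0.1135 [ 0.6 -0.4  1. ] 0.113
0.11275 [ 0.8 -0.6  0.1] 0.1121
0.112 [ 0.7 -1.6 -4.4] 0.1113
0.11125 [ 0.7 -0.9 -3.2] 0.1109
0.1105 [-0.7 -1.2 -0.5] 0.1106
0.10975 [ 0.6 -0.4 -0.4] 0.11
0.109 [-0.4 -0.6 -0.2] 0.1091
0.10825 [ 0.3 -1.2  0.3] 0.1082
0.1075 [ 0.4 -1.1  1. ] 0.1074
0.107 [-0.1 -0.3  0.2] 0.107
0.1065 [0.7 0.1 0.7] 0.1065
0.106 [-0.4  0.   0.3] 0.1059
0.1055 [ 0.6 -0.6  0.4] 0.1055
0.105 [ 0.4 -0.6  0.1] 0.105
0.1045 [ 0.3 -0.7  1.1] 0.1045
0.10425 [ 1.  -1.   1.2] 0.1042
0.104 [ 0.3 -0.6 -0.2] 0.104
0.10375 [-0.1 -1.9  0.3] 0.1037
0.1035 [-0.1 -0.7  1. ] 0.1036
0.10325 [-1.2 -0.4  2.2] 0.1034
0.103 [-0.9 -0.8  3.2] 0.1032
0.10275 [-1.2 -0.3  3.8] 0.103
0.1025 [-2.7 -2.   7.8] 0.1028
0.10225 [-2.5 -0.8  7.9] 0.1027
0.102 [-1.9 -0.6  8.9] 0.1026
0.10175 [-2.9 -0.8  9.5] 0.1025
0.1015 [-2.3 -0.1 10.2] 0.1024
0.10125 [-3.2 -0.9 10.7] 0.1023
0.101 [-2.8 -1.7 10.5] 0.1023
0.10075 [-2.3 -1.3 11.7] 0.1022
0.1005 [-3.  -0.5 11.8] 0.1021
0.10025 [-2.2 -0.  14.2] 0.1021
0.1 [-3.2 -0.9 13.3] 0.102
0.09975 [-3.2 -0.  13.5] 0.1019
0.0995 [-3.2 -1.3 14.4] 0.1018
0.09925 [-2.9 -0.5 14.4] 0.1017
0.099 [-4.1 -0.1 14.9] 0.1017
0.09875 [-2.6 -0.4 15.9] 0.1016
0.0985 [-2.3 -0.1 16.8] 0.1015
stop
[0.54892057 0.17484266] 0.09849999999999998 30.775 11.609182092676742
```

The rollers eased and snapped near TCP z 0.112, the flange landed at 0.1035, and the force then climbed to 16.8 N, so it is home. Next is the pull test.

```bash
python3 - <<'E'
from workcell import bot
from h import *
F0=np.load("F0.npy"); xy=np.array([.5511,.1754]); z=.1035
bot.line_to([*xy,z],max_speed=.015); print("unloaded",force(bot,F0).round(1))
while z<.122:
    p=-force(bot,F0,8)[2]
    if p>=14.5 or (p<4 and z>.1165): break
    z+=.0006 if p<2 else (.0004 if p<11 else .0002)
    bot.line_to([*xy,z],max_speed=.02)
    f=force(bot,F0,8); print(round(z,5),f.round(1),bot.current_ee_pos().round(4))
print("top",z,bot.current_clock())
if p>=14:
    for _ in range(6): bot.hold(.1); print("hold",force(bot,F0,8).round(1))
while z>.1035:
    z-=.0008; bot.line_to([*xy,z],max_speed=.02)
    if z>.108: print(round(z,4),force(bot,F0)[2].round(1),end=" ")
print("\nend",z,force(bot,F0).round(1),bot.current_ee_pos().round(4),bot.current_opening()*92,bot.current_clock())
E
```

```text
unloaded [ 0.7 -1.2  3.2]
0.1041 [ 0.8 -1.   1.1] [0.5508 0.1753 0.1036]
0.1047 [ 1.1 -0.4  0.4] [0.5509 0.1753 0.1044]
0.1053 [ 1.  -0.9  0.4] [0.5511 0.1754 0.1053]
0.1059 [ 0.7 -0.8 -0.1] [0.5511 0.1754 0.106 ]
0.1065 [-0.  -0.7  0.6] [0.5511 0.1754 0.1066]
0.1071 [ 0.1 -0.3  0.9] [0.5511 0.1754 0.1072]
0.1077 [-0.1 -0.1  0.1] [0.5511 0.1754 0.1077]
0.1083 [-0.3 -0.2  0.8] [0.5511 0.1754 0.1084]
0.1089 [-0.5 -0.3  0.1] [0.5512 0.1754 0.109 ]
0.1095 [ 0.1 -0.5  0.9] [0.5511 0.1754 0.1095]
0.1101 [ 0.8 -0.2  1.1] [0.5511 0.1754 0.1101]
0.1107 [ 0.8  0.3 -0.3] [0.551  0.1754 0.1105]
0.1113 [ 0.4 -1.  -2.7] [0.5509 0.1754 0.1109]
0.1117 [ 1.2 -0.5 -5.4] [0.5508 0.1754 0.1113]
0.1121 [ 2.3 -0.3 -8. ] [0.5508 0.1754 0.1116]
0.1125 [  1.9  -0.4 -10. ] [0.5508 0.1754 0.112 ]
0.1129 [  3.3  -1.1 -12.7] [0.5506 0.1754 0.1123]
0.1131 [  2.9  -0.6 -13.9] [0.5506 0.1754 0.1126]
0.1133 [  1.8  -0.3 -15.2] [0.5506 0.1754 0.1128]
top 0.11330000000000004 36.0417
hold [  0.8  -0.3 -16.5]
hold [  0.4  -0.5 -16.6]
hold [  1.9   0.2 -16.3]
hold [  0.9  -1.  -16.4]
hold [  0.2   0.2 -16.9]
hold [  0.8   0.1 -17.5]
0.1125 -14.7 0.1117 -11.0 0.1109 -6.5 0.1101 -2.1 0.1093 1.3 0.1085 2.0 
end 0.1029000000000001 [-1.2 -1.5  3.3] [0.5512 0.1754 0.1033] 11.20604733968543 39.8917
```

The catch held about 16.5 N for 0.6 s, with a measured peak of 17.5 N. The flange is back down with light pressure. Now I'll let go and look.

```bash
python3 - <<'E'
from workcell import bot
from h import *
s=[.5511,.1754]
print(bot.current_contact_force().round(1))
bot.set_gripper(.4); p=bot.current_ee_pos(); bot.line_to([p[0],p[1],.13],max_speed=.04); bot.line_to([*s,.23],max_speed=.12)
bot.line_to([.47,.15,.23],max_speed=.15); bot.hold(.3)
print(bot.current_contact_force().round(1),bot.current_clock())
w=bot.read_camera("wrist"); k=bot.read_camera("side"); kk=bot.read_camera("scene"); A=[]
for c in (w,k,kk):
    u,v=proj(c,[*s,.09]).astype(int); u=np.clip(u,50,509); v=np.clip(v,60,359); A.append(cv2.resize(c["pixels"][v-60:v+60,u-50:u+50],(260,312),interpolation=2))
    print(proj(c,[*s,.111]).round(0),(u-50,v-60))
cv2.imwrite("pics/end.png",np.hstack(A))
E
```

```text
[-1.5 -0.8  1.5]
[-0.3 -0.5  0.1] 43.2583
[362. 161.] (np.int64(306), np.int64(99))
[279. 319.] (np.int64(229), np.int64(265))
[349. 101.] (np.int64(298), np.int64(48))
```

View pics/end.png

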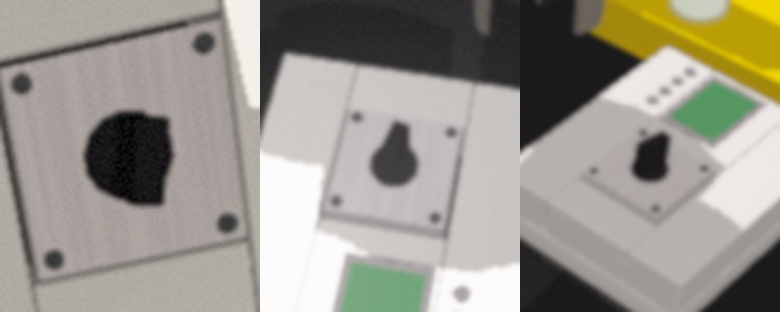

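All three views show the flange flat on the deck (crop (130,158), (393,165), (650,172)) with no gap, the fin upright, and the gripper clear. Handing in.

```bash
python3 -c "
from workcell import bot
print(bot.job_done())"
```

```text
the job is handed in; nothing more can be done
None
```

The cartridge is clipped into the photometer with its flange down on the deck, pressed in with at most about 17 N; the catch held a pull of about 16.5 N (peak 17.5 N) for 0.6 s, and the job was handed in at about 43 s.

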